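# Stack the bearing carrier on the pulley tote, turned to interlock

## Task

Pick up the tote with the handle and stack it on the tote of steel pulleys, turned 180 degrees on the level so that its orange end is over the other's grey end and its lugs stand fully down in the shallow seats of the rim instead of nesting. Leave the stack level and let go, with the pulley tote about where it stood and the tote of copper coils left where it stands.

Things in the scene. Friction and masses are not known exactly. Their poses are not given: they have to be found in the camera images.
- carrier_center (a point): The carrier: the grey plastic tote with a green handle, holding four small black bearings; 192 mm long (x), 132 wide (y), 74 high to the rim, about 0.55 kg, standing on the bench. The point is the middle of the tote, 37 mm above its underside; z is up, x points to its one orange end wall (the rest is grey). All three totes have the same shape, but only this one has a handle.
- carrier_handle (a point): Point to grip on the carrier's handle, 61 mm above the carrier's centre (98 mm above its underside). The handle is an upright square block, 30 mm in the tote's x and y, from 78 to 114 mm above the underside, so that it can be gripped across x or across y. It stands on a 14 mm wide bridge lying across the tote along y, top at 78 mm. Free space around and above. Axes as the tote's.
- carrier_orange_end (a point): Middle of the carrier's orange end wall, 92 mm from the tote's centre along +x, 54 mm above its underside. Every tote has two lugs (20 mm long, round-footed) under each long side, and in the rim of each long side two deep slots and two shallow seats (36 mm long, 10 mm deep) for the lugs of a tote above.
- pulley_tote_center (a point): Heavy (2 kg) loose open grey tote with two steel pulleys, no handle; same size, point and axes as the carrier (+x: orange end). The carrier set on it the same way round drops into the deep slots and nests, its centre 44 mm above this one; turned 180 degrees its lugs stand in the shallow seats, centre 64 mm above this one. It drops in when centred within about 8 mm and 4 degrees.
- coil_tote_center (a point): A bystander: heavy (2 kg) loose open grey tote with two copper coils, no handle; same size, point and axes as the carrier (+x: orange end). To be left alone.
Mind the look-alikes: they are no part of the job. Leave any blue or red look-alike of the part that bears pulley_tote_center alone.

How it is judged:
By the outcome, as a careful person would: the job done as asked, in the order asked, and still so for the second after the job is handed in, with the robot touching nothing.
It also fails if it takes over 38 s, if anything falls off the work surface, if the arm or the gripper's body presses on something with over 40 N, if the wrist force passes 120 N, or if a joint passes its speed limit or range.

## Robot

A 6-joint arm with a two-finger parallel gripper is mounted at the origin on the work surface. World frame = base frame: x ahead of the robot, y to its left, z up, the work surface at z = 0. Lengths are in m, angles in rad, forces in N, time in s.
With the tool pointing down it reaches from about 0.275 to 0.75 m from the base axis. Payload 10.2 kg.
Tool frame: the origin (TCP) lies on the mounting face of the last link; the fingertips stand 173 mm ahead of it and the grasp point (between the pads) lies 155 mm ahead of it; z points along the fingers, y is the direction in which the jaws open and shut (so a half turn about z gives the same grasp; the last joint's range is limited). The gripper opens to 85 mm and grips with 20 to 120 N. Pads are 22 mm wide; open, the fingers measure 114 mm over their backs; the gripper's body (76 mm by 85 mm) begins 54 mm behind the grasp point. The pads swing forward as they close: fully open they stand 13 mm farther back than shut.
Start: joints at [-1.542, 0.313, 1.498, -0, 1.331, -0.223], TCP at [0.131, -0.508, 0.405] pointing down, gripper open.
Joint ranges: [-2.94, 2.94], [-0.97, 2.17], [0.19, 2.56], [-1.23, 4.37], [0.02, 3.11], [-2.88, 2.88]. Speed limits (rad/s): [2.39, 2.39, 3.01, 3.14, 3.14, 3.14].

## Interface

Orientations are given as a unit quaternion [w, x, y, z].
In Python, from bench import * gives the robot as it stands. Calls block until the motion is done:
- move_ptp(position, orientation): joint-space move of the TCP to a pose.
- move_linear(position, speed=0.15, orientation=None, force_limit=None): straight line of the TCP; orientation=None keeps the orientation; speed is the mean speed in m/s. With force_limit (N) it stops when the force on the tool has changed by that much, and returns True; else False.
- set_joints(angles): joint-space move.
- move_gripper(opening, grasp_force=None): finger opening in m; grasp_force is the grip in N (None keeps the last); returns when the fingers have stopped.
- hold(seconds).
- ik(position, orientation): joint angles nearest the present ones, or None.
- sense(): the state.
- read_camera(name): name is "scene" or "top" or "wrist"; returns a dict with "color" (480x640x3 uint8, blue, green, red), "depth" (480x640 float32, m along the optical axis (not along the pixel's ray), 0 where there is no reading), "intrinsics" (3x3 intrinsics, pixels), "eye" and "attitude" of the camera in the world; the wrist camera has in their place "tool_from_camera" (4x4, takes a point from camera to tool coordinates, whose origin is the TCP and whose axes are the flange's). Camera axes: x right, y down, z forward; pixel columns grow to the right and rows downward; lengths in m; the calibration is good to about 2 mm. The wrist camera is an equidistant fisheye: a pixel r from the principal point sees the ray r / f radians off the axis. A picture is of the moment at which its call begins: read the wrist's pose just before it.
A pose or a line that the arm cannot do raises Unreachable and nothing moves.
- close_job(): hands the job in, once; it reports no verdict.
Trained networks look in a picture, given as the dict that the camera call returned (one of the last four; its "shot" number tells which), for a name from the list of things; names that differ only in an ending like _2 or _b are one class to them, and where a whole thing is asked for, a point or a joint stands for the part that bears it (a point fixed in the world has none). Each returns a list of dicts, best first, with "score" (0 to 1); they miss things now and then, are a little off and sometimes report something else, mostly with a low value. They report only what shows in the picture. A call takes as long as a camera call. They do not tell look-alikes from the thing itself.
- boxes_of(picture, name): "extent" ([left, top, right, bottom] in pixels, round what is visible of it).
- trace(picture, name): "region" (480x640 bool, what is visible of it) and "extent" ([left, top, right, bottom] in pixels, round what is visible of it).
- mark_of(picture, name): "xy" ([column, row] in pixels: a listed point, or the origin of a listed thing).
The state is a dict: "time": time; "joint_pos": joint angles; "dq": joint speeds; "effort": joint torques, N m; "tool_pos": TCP position; "tool_rot": TCP orientation; "force": force on the tool from outside, world axes, zero at the start; "ft_torque": the same for the moment, N m; "width": finger opening in m.
Only numpy, scipy, OpenCV 4.12 (cv2) and the standard library are available. Lean on these libraries where they do the work, as an engineer would, in place of code of your own. Each camera call takes 0.05 s, during which the arm holds its last target.

## Working session

There is one attempt and no reset: what is moved stays moved. The work goes in short steps, each a Python script; the robot and the scene stay as the last script left them, time stands still between calls to the robot, and variables do not carry over. Pictures are saved under pics/ and viewed, and the job is handed in when it is done.

```bash
mkdir -p pics; ls; python3 - <<'E'
from bench import *
import cv2, pickle
s=sense(); print(s['time'],s['tool_pos'],s['tool_rot'])
for n in ['scene','top']:
    p=read_camera(n); cv2.imwrite(f'pics/{n}0.png',p['color'])
    print(n,p['eye'],p['attitude'],p['intrinsics'])
    for k in ['carrier_center','carrier_handle','carrier_orange_end','pulley_tote_center','coil_tote_center']:
        print(k,[(round(m['score'],2),m['xy']) for m in mark_of(p,k)],[(round(m['score'],2),m['extent']) for m in boxes_of(p,k)])
    pickle.dump(p,open(f'{n}0.pkl','wb'))
E
```

```text
pics
0.0 [ 0.13079557 -0.50841266  0.40412486] [-6.50851191e-04  9.92084046e-01  1.25573956e-01  6.05173734e-05]
scene [0.88741604 0.10753646 0.76632107] [-0.17037747  0.61469051  0.73855418 -0.21832273] [[435.03942548   0.         323.89594748]
 [  0.         435.03942548 239.78222522]
 [  0.           0.           1.        ]]
carrier_center [(0.77, [316.9, 295.7])] [(0.71, [258.3, 234.1, 366.0, 360.0])]
carrier_handle [(0.71, [315.3, 280.2])] [(0.81, [259.1, 234.5, 369.8, 358.8])]
carrier_orange_end [(0.81, [295.0, 338.9])] [(0.78, [258.1, 235.9, 368.6, 356.2])]
pulley_tote_center [(0.62, [181.4, 268.4]), (0.6, [221.9, 171.8]), (0.59, [437.6, 187.3])] [(0.75, [121.8, 212.6, 222.8, 324.4]), (0.73, [392.1, 151.6, 498.2, 218.6]), (0.72, [164.1, 129.7, 275.6, 211.6])]
coil_tote_center [(0.78, [437.9, 289.9])] [(0.76, [394.0, 229.8, 483.0, 351.8])]
top [2.54556369e-01 4.67611421e-04 1.44300375e+00] [-0.04579615  0.71024399 -0.7005365   0.05200764] [[609.64866007   0.         315.97298234]
 [  0.         609.64866007 242.35725991]
 [  0.           0.           1.        ]]
carrier_center [(0.91, [304.8, 196.9])] [(0.63, [266.4, 148.6, 342.0, 241.6])]
carrier_handle [(0.6, [304.8, 191.7])] [(0.88, [267.9, 146.9, 339.8, 242.9])]
carrier_orange_end [(0.83, [310.8, 151.8])] [(0.73, [267.6, 146.0, 338.2, 243.7])]
pulley_tote_center [(0.96, [207.9, 324.8]), (0.61, [418.2, 200.1])] [(0.84, [386.5, 159.1, 452.7, 244.8]), (0.8, [160.5, 290.4, 254.9, 362.4]), (0.7, [374.3, 275.1, 460.8, 347.7]), (0.64, [265.3, 147.4, 338.3, 242.2])]
coil_tote_center [(0.82, [212.6, 215.6])] [(0.89, [175.2, 166.2, 246.9, 260.1])]
```

View pics/scene0.png

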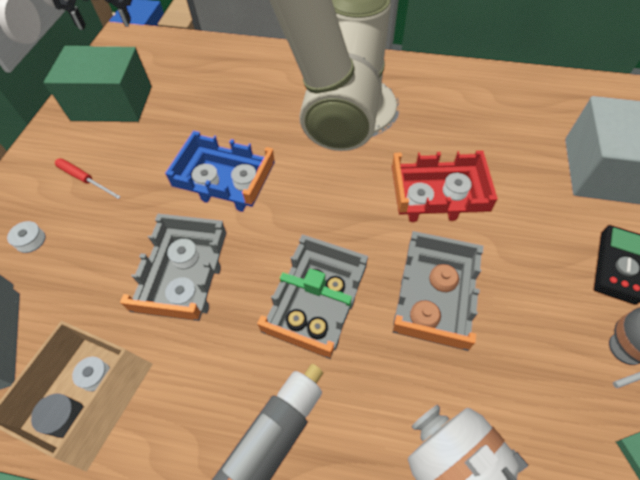

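View pics/top0.png

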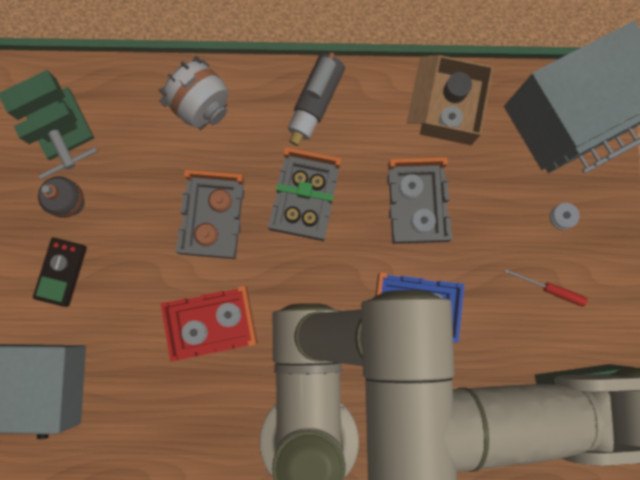

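Candidates for the pulley tote in the top view are the grey one at (418,200), the blue one at (420,305) and the red one at (208,324). The grey one with two steel pulleys fits, because blue and red are the look-alikes. The carrier is the tote with the green handle at (305,195), and the coil tote is at (212,215). Next I'll confirm with a crop and measure poses from depth.

```bash
cat > h.py <<'E'
import numpy as np, cv2, pickle
from scipy.spatial.transform import Rotation as R
def q2R(q): return R.from_quat([q[1],q[2],q[3],q[0]]).as_matrix()
def cloud(p,Rm=None,t=None):
    K=p['intrinsics']; d=p['depth']; v,u=np.mgrid[0:480,0:640]
    X=np.stack([(u-K[0,2])/K[0,0]*d,(v-K[1,2])/K[1,1]*d,d],-1)
    return X@q2R(p['attitude']).T+np.array(p['eye'])
def rect(P):
    (c,wh,a)=cv2.minAreaRect(P[:,:2].astype(np.float32)*1000)
    b=cv2.boxPoints((c,wh,a))
    e=b[1]-b[0]; f=b[2]-b[1]
    L=e if np.linalg.norm(e)>np.linalg.norm(f) else f
    return np.array(c)/1000,np.array(wh),np.degrees(np.arctan2(L[1],L[0]))
E
python3 - <<'E'
from h import *
for n in ['top','scene']:
    p=pickle.load(open(n+'0.pkl','rb')); W=cloud(p); hsv=cv2.cvtColor(p['color'],cv2.COLOR_BGR2HSV)
    ok=p['depth']>0
    print(n,'table z',np.median(W[...,2][ok & (abs(W[...,2])<.015)]))
    regs={'top':{'carrier':(255,140,348,250),'pulley':(378,150,460,252),'coil':(168,160,252,266)},
      'scene':{'carrier':(250,225,378,365),'pulley':(115,205,232,328),'coil':(388,225,490,355)}}[n]
    for k,(l,t,r,b) in regs.items():
        m=np.zeros((480,640),bool); m[t:b,l:r]=1
        z=W[...,2]
        rim=m&(z>.055)&(z<.085)&ok
        o=m&(hsv[...,0]<14)&(hsv[...,1]>170)&(hsv[...,2]>150)&(z>.05)
        g=m&(hsv[...,0]>45)&(hsv[...,0]<80)&(hsv[...,1]>120)&(z>.1)
        gr=rim.copy(); 
        P=W[rim]; 
        print(k,'rim',rim.sum(),rect(P),'zmed',np.percentile(P[:,2],[50,95]),'orange',o.sum(),W[o].mean(0),'handle',g.sum(), W[g].mean(0) if g.sum() else '', rect(W[g]) if g.sum()>5 else '')
p=pickle.load(open('top0.pkl','rb'))
cv2.imwrite('pics/crop0.png',cv2.resize(p['color'][140:270,160:470],None,fx=2.5,fy=2.5,interpolation=2))
E
```

```text
top table z -0.00016522534487628526
carrier rim 1244 (array([0.56112238, 0.01913979]), array([132.25738525, 194.71046448]), np.float32(-10.846334)) zmed [0.07230837 0.08016633] orange 126 [0.65007006 0.00274825 0.07315095] handle 35 [0.56160817 0.01896667 0.11318969] (array([0.56109937, 0.01980391]), array([18.85863686, 20.65845871]), np.float32(-17.198711))
pulley rim 1063 (array([ 0.55046362, -0.24848247]), array([194.90812683, 133.95252991]), np.float32(2.808827)) zmed [0.06915534 0.07730714] orange 124 [ 0.63982128 -0.24179262  0.07349187] handle 0  
coil rim 1055 (array([0.51022699, 0.23656184]), array([134.49391174, 193.78230286]), np.float32(-4.2854486)) zmed [0.06960442 0.07695087] orange 150 [0.60036892 0.22710698 0.07308179] handle 0  
scene table z -0.0001994502235005413
carrier rim 2428 (array([0.56259851, 0.01673454]), array([132.94960022, 193.86994934]), np.float32(-10.929757)) zmed [0.07238475 0.07843826] orange 48 [0.66202969 0.00472783 0.07987773] handle 237 [0.56754002 0.01969093 0.11411155] (array([0.72009314, 0.05173021]), array([351.06881714,  34.58168411]), np.float32(12.819074))
pulley rim 2026 (array([ 0.55110571, -0.24994562]), array([194.64317322, 133.9286499 ]), np.float32(3.1183317)) zmed [0.06767369 0.07521394] orange 27 [ 0.65481621 -0.22177108  0.09141912] handle 0  
coil rim 2092 (array([0.51177744, 0.23438457]), array([132.48413086, 194.47581482]), np.float32(-4.2050157)) zmed [0.06880827 0.07478572] orange 60 [0.60740393 0.22610709 0.06769026] handle 0
```

View pics/crop0.png

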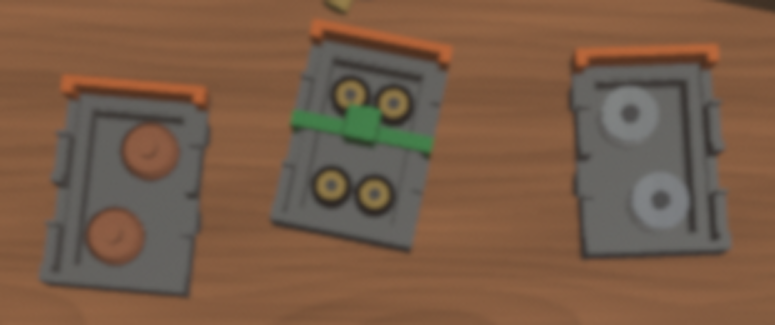

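The crop confirms the carrier in the middle and the grey pulley tote on the right, both with their orange ends toward +x. I'll check the IK, then grip the handle across x so the fingers stay clear of the bridge.

```bash
cat >> h.py <<'E'
def qd(a): a=np.radians(a)/2; return [0,float(np.cos(a)),float(np.sin(a)),0]
CAR=np.array([.5618,.0182]); CY=-10.9; PUL=np.array([.5508,-.2490]); PY=3.0
A0=CY+90; A1=A0-(180-(PY-CY))
E
python3 - <<'E'
from h import *
from bench import *
print(A0,A1)
print(ik([*CAR,.37],qd(A0)),ik([*CAR,.253],qd(A0)),ik([*CAR,.42],qd(A0)))
print(ik([*PUL,.42],qd(A1)),ik([*PUL,.317],qd(A1)))
move_ptp([*CAR,.37],qd(A0)); print(sense()['time'],sense()['joint_pos'])
move_gripper(.06)
s=sense()
p=read_camera('wrist'); cv2.imwrite('pics/w1.png',p['color'])
print(sense()['time'])
E
```

```text
79.1 -87.0
[-1.76025517e-01  4.21809551e-01  1.43572379e+00 -4.44089210e-16
  1.28405931e+00  1.42153715e-02] [-1.76025517e-01  5.53099519e-01  1.56407073e+00 -4.44089210e-16
  1.02442241e+00  1.42153715e-02] [-1.76025517e-01  3.85132744e-01  1.35686366e+00 -4.44089210e-16
  1.39959625e+00  1.42153715e-02]
[-6.18181608e-01  4.82447524e-01  1.21322286e+00 -4.44089210e-16
  1.44592227e+00  2.47105117e+00] [-6.18181608e-01  5.61336026e-01  1.36227044e+00 -4.44089210e-16
  1.21798619e+00  2.47105117e+00]
3.525 [-1.77361066e-01  4.21776737e-01  1.43566457e+00 -1.40757358e-04
  1.28403677e+00  1.41911351e-02]
3.95
```

View pics/w1.png

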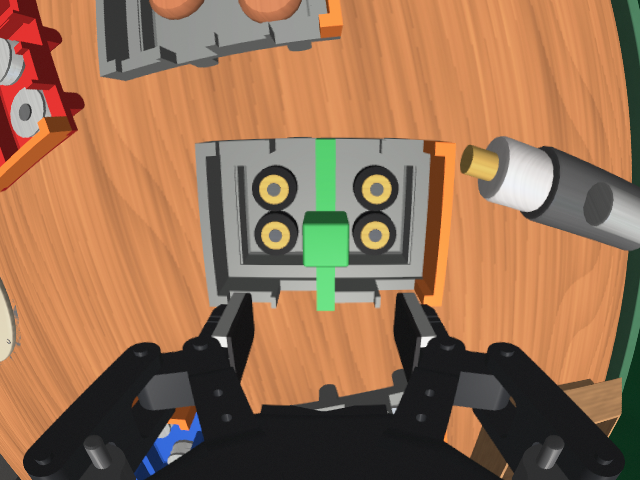

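The wrist view shows the green handle at (326,240), centred between the fingers at columns 240 and 410, with the jaws square to the tote. I'll descend, grip and lift.

```bash
python3 - <<'E'
from h import *
from bench import *
print(move_linear([*CAR,.254],speed=.1,force_limit=15), sense()['tool_pos'])
move_gripper(.02,grasp_force=80); s=sense(); print(s['width'],s['force'],s['time'])
print(move_linear([*CAR,.30],speed=.08)); s=sense(); print(s['width'],s['force'],s['ft_torque'])
move_linear([*CAR,.42],speed=.15); s=sense();print(s['width'],s['force'],s['tool_pos'],s['time'])
p=read_camera('scene'); cv2.imwrite('pics/s2.png',p['color'])
p=read_camera('wrist'); cv2.imwrite('pics/w2.png',p['color'])
E
```

```text
False [0.56194033 0.01819316 0.25459758]
0.02895389534915668 [ 2.09705517 -0.24017587  3.93210404] 5.6333
False
0.028861977692888396 [-0.28737368  0.44193238 -6.28129714] [-0.02777696 -0.0460928   0.02205794]
0.028806645186812595 [-0.60344938  0.33788465 -6.51512629] [0.56173968 0.01820716 0.41878161] 7.3083
```

View pics/s2.png

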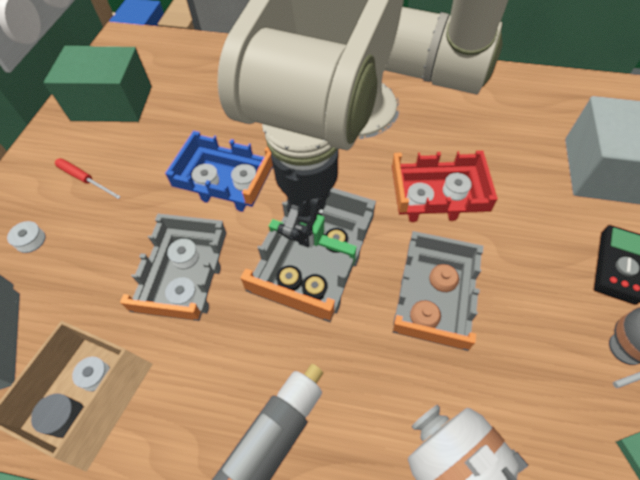

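View pics/w2.png

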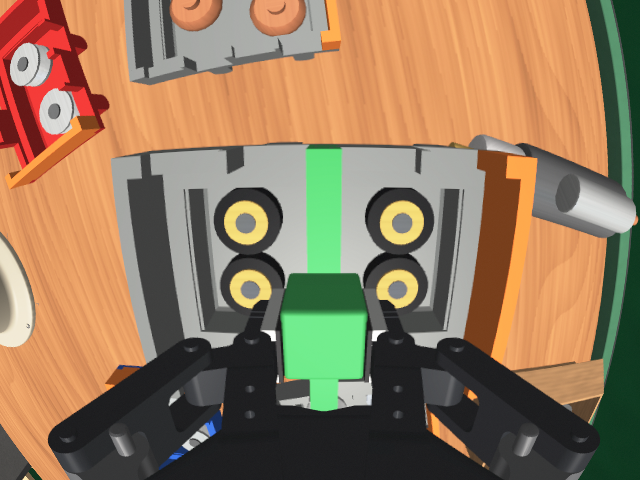

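The carrier is lifted level, held by the handle at (324,325) in the wrist view. Next I'll swing it over the pulley tote, turned 180°, and check the alignment before lowering.

```bash
python3 - <<'E'
from h import *
from bench import *
move_ptp([*PUL,.42],qd(A1)); s=sense(); print(s['tool_pos'],s['time'],s['joint_pos'])
move_linear([*PUL,.365],speed=.1); hold(.2)
s=sense(); print(s['tool_pos'],s['tool_rot'],s['force'],s['width'])
for n in ['scene','top']:
    p=read_camera(n); cv2.imwrite(f'pics/{n}3.png',p['color']); pickle.dump(p,open(n+'3.pkl','wb'))
print(sense()['time'])
p=pickle.load(open('scene3.pkl','rb'));W=cloud(p)
zz=W[...,2]; near=(abs(W[...,0]-PUL[0])<.13)&(abs(W[...,1]-PUL[1])<.11)
hsv=cv2.cvtColor(p['color'],cv2.COLOR_BGR2HSV)
print(np.histogram(zz[near],bins=np.arange(0,.3,.01)))
grey=hsv[...,1]<60; green=0
orange=(hsv[...,0]<14)&(hsv[...,1]>170)
lo=near&(zz>.175)&(zz<.198)&(grey|orange)
print(rect(W[lo]),lo.sum(),np.percentile(zz[lo],[5,50,95]))
E
```

```text
[ 0.55089448 -0.24871972  0.41994699] 9.5167 [-6.17722789e-01  4.82432389e-01  1.21338200e+00  1.35755663e-04
  1.44594219e+00  2.47049161e+00]
[ 0.55084198 -0.24900036  0.36571324] [-8.00516414e-05  7.25403186e-01 -6.88323923e-01  6.23558356e-04] [ 0.66188342  0.07207977 -6.26398129] 0.029167785041233362
10.5167
(array([3057,  138,  187, 1082,  398,  319,  428,  575,    0,    0,    0,
       1187,  828,  762, 1422,  886,  683,  928, 1283,   96,  129,  125,
        255,  111,  262,  180,  290,  236,  335]), array([0.  , 0.01, 0.02, 0.03, 0.04, 0.05, 0.06, 0.07, 0.08, 0.09, 0.1 ,
       0.11, 0.12, 0.13, 0.14, 0.15, 0.16, 0.17, 0.18, 0.19, 0.2 , 0.21,
       0.22, 0.23, 0.24, 0.25, 0.26, 0.27, 0.28, 0.29]))
(array([ 0.5530271 , -0.25029027]), array([188.28495789, 132.32629395]), np.float32(3.0030668)) 1099 [0.1753331  0.18309757 0.18617733]
```

View pics/scene3.png

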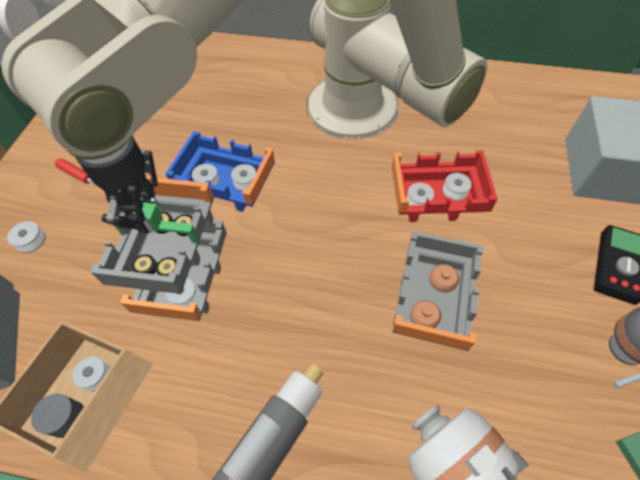

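View pics/top3.png

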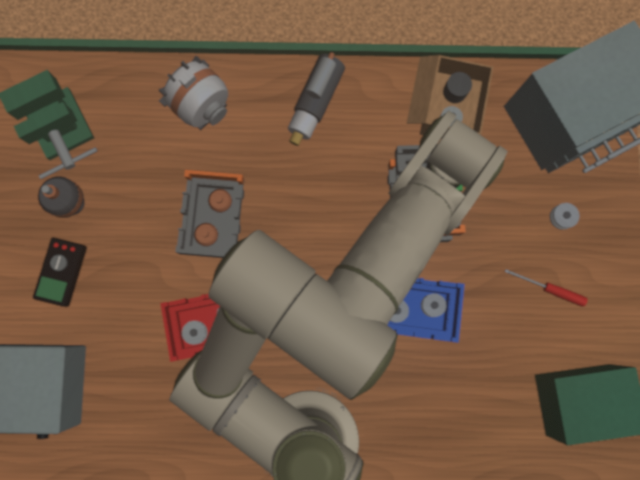

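The carrier is now turned, with its orange end toward the robot at (180,190), and sits centred over the pulley tote to within about 2 mm and 0.1°. Next I'll lower it with a force stop.

```bash
python3 - <<'E'
from h import *
from bench import *
move_linear([*PUL,.335],speed=.1)
r=move_linear([*PUL,.314],speed=.03,force_limit=10); s=sense(); print(r,s['tool_pos'],s['force'],s['ft_torque'],s['time'])
p=read_camera('scene'); cv2.imwrite('pics/s4.png',cv2.resize(p['color'][140:340,60:290],None,fx=3,fy=3)); 
E
```

```text
True [ 0.55077627 -0.24898902  0.3185069 ] [-1.4273284   0.88726608  5.32252061] [ 0.08248227  0.2071324  -0.00336033] 11.525
```

View pics/s4.png

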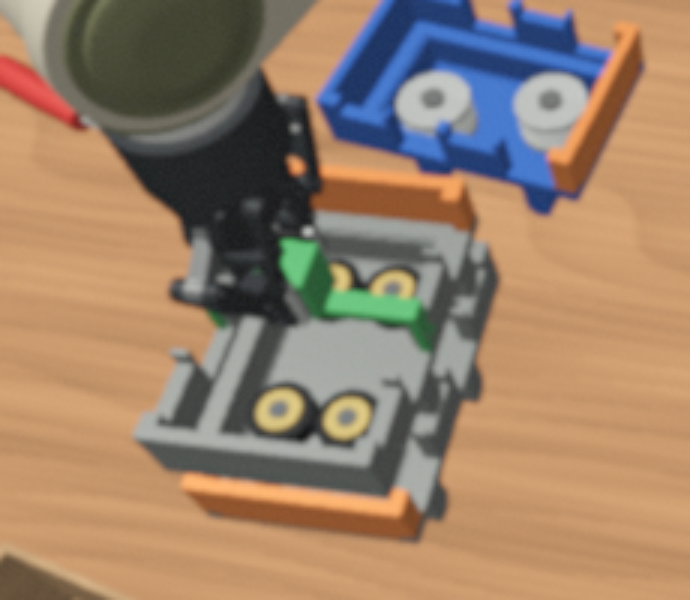

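Contact came at z = 0.3185 against 0.3186 expected for full seating. The image shows the carrier on top, with its orange end at (390,195) over the lower tote's grey end. I'll release, retreat and measure.

```bash
python3 - <<'E'
from h import *
from bench import *
move_gripper(.06); hold(.2); print(sense()['force'])
move_linear([*PUL,.42],speed=.12)
move_ptp([.30,.0,.45],qd(60)); hold(.2)
print(sense()['time'])
for n in ['scene','top']:
    p=read_camera(n); pickle.dump(p,open(n+'5.pkl','wb')); W=cloud(p); z=W[...,2]
    near=(abs(W[...,0]-PUL[0])<.13)&(abs(W[...,1]-PUL[1])<.11)
    up=near&(z>.120)&(z<.147); print(n,'upper',rect(W[up]),up.sum(),np.percentile(z[up],[50,90,98]))
    top=near&(z>.134)&(z<.143); A=np.c_[W[top][:,:2]-PUL,np.ones(top.sum())]
    c=np.linalg.lstsq(A,z[top],rcond=None)[0]; print('tilt deg',np.degrees(c[:2]),'z',c[2])
    h=near&(z>.17)&(z<.2); print('handle',W[h].mean(0),h.sum(),np.percentile(z[h],95))
    lo=near&(z>.05)&(z<.08); print('lower',rect(W[lo]))
    cz=(abs(W[...,0]-.511)<.13)&(abs(W[...,1]-.2355)<.10)&(z>.055)&(z<.085); print('coil',rect(W[cz]))
p=pickle.load(open('scene5.pkl','rb'))
cv2.imwrite('pics/s5.png',cv2.resize(p['color'][140:340,60:290],None,fx=3,fy=3))
cv2.imwrite('pics/t5.png',pickle.load(open('top5.pkl','rb'))['color'])
E
```

```text
[ 0.63135928 -0.68107088 -0.54813896]
15.4083
scene upper (array([ 0.54954639, -0.25072728]), array([194.54360962, 134.0227356 ]), np.float32(2.903994)) 2749 [0.13546808 0.14143777 0.14357058]
tilt deg [-0.0864661   0.02107664] z 0.1384151796918944
handle [ 0.55208051 -0.24887183  0.17700421] 331 0.17937953553222918
lower (array([ 0.55159857, -0.24983725]), array([193.53027344, 132.86463928]), np.float32(2.7117014))
coil (array([0.51194632, 0.23453302]), array([132.57006836, 194.34649658]), np.float32(-4.1294374))
top upper (array([ 0.54863647, -0.24921437]), array([193.83213806, 133.7305603 ]), np.float32(3.1448545)) 1422 [0.13593146 0.14207723 0.14517669]
tilt deg [-0.09120575 -0.05028157] z 0.13840563477218482
handle [ 0.54774099 -0.24834406  0.17706927] 205 0.18166191385425937
lower (array([ 0.54994049, -0.24762233]), array([193.85131836, 132.25567627]), np.float32(2.9582324))
coil (array([0.51019827, 0.23625409]), array([134.07380676, 194.26577759]), np.float32(-3.9215884))
```

View pics/s5.png

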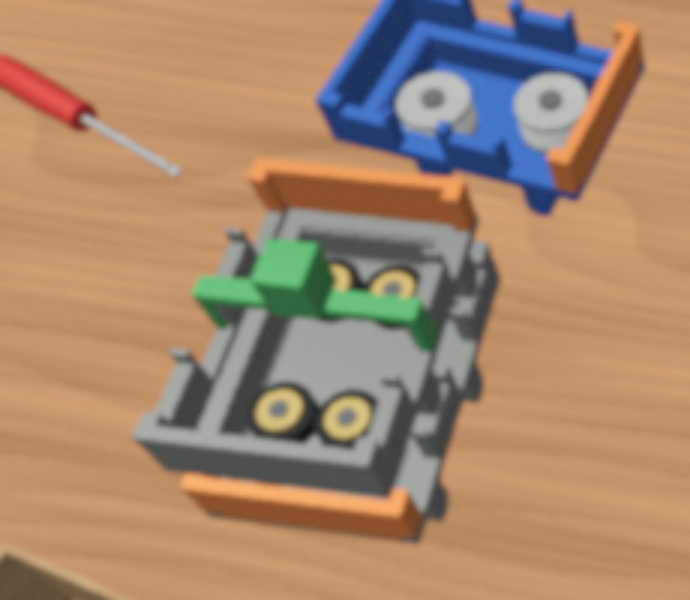

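View pics/t5.png

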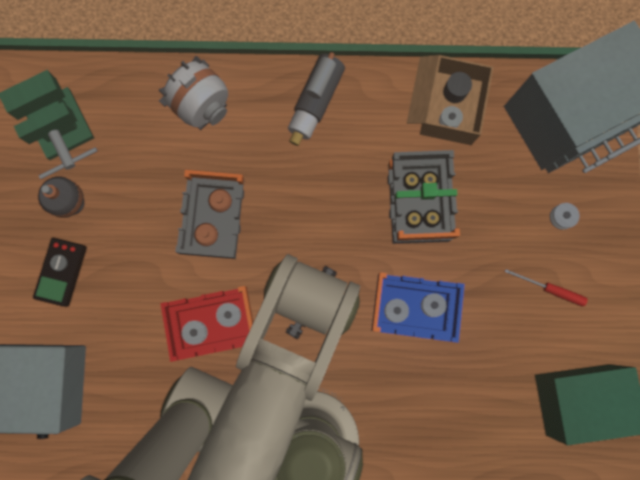

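The stack reads level and fully seated: rim at 0.138 m, tilt under 0.1°. The pulley tote and the coil tote haven't moved. I'm handing it in.

```bash
python3 -c "
from bench import *
print(close_job(), sense()['time'])"
```

```text
the job is handed in; nothing more can be done
the job is handed in; nothing more can be done
```

The carrier is stacked on the grey pulley tote, turned 180° so its orange end is over the other's grey end. I let go and handed the job in at about 15.5 s of the 38 s allowed.

- **Grip and lowering:** I gripped the handle across the tote's length. It made contact at TCP height 0.3185 m, against 0.3186 m expected with the lugs in the shallow seats.
- **Seating:** After release, the rim measured 0.138 m high, as expected for full seating. The handle top read about 0.177–0.18 m, with 0.178 m expected. My rim measurement only looked at heights close to the expected one, so the contact height and handle are the independent confirmation.
- **Level and centring:** Tilt was under 0.1° (same rim points). The upper tote was centred on the lower one to about 2 mm and 0.2°.
- **Other totes:** The pulley tote and the coil tote read the same as at the start, within about 1 mm and 0.4°. In the final picture the red and blue look-alikes were untouched.

No check failed or disagreed.

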